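# Third hand: press a rail against the sprung end plate of a screwing jig

## Robot

A 6-joint arm with a two-finger parallel gripper is mounted at the origin on a cart in front of the work surface, level with it; the furniture and walls round the work are solid. World frame = base frame: x ahead of the robot, y to its left, z up, the work surface at z = 0. Lengths are in m, angles in rad, forces in N, time in s.
With the tool pointing down it reaches from about 0.375 to 0.975 m from the base axis. Payload 3.8 kg.
Tool frame: the origin (TCP) lies at the very end of the fingers, on their centre line; the grasp point (between the pads) lies 19 mm behind it; z points along the fingers, y is the line along which they close (so a half turn about z gives the same grasp; the last joint's range is limited). The gripper opens to 85 mm and grips with 20 to 120 N. Pads are 22 mm wide; open, the fingers measure 114 mm over their backs; the gripper's body (76 mm by 85 mm) begins 54 mm behind the grasp point. The pads swing forward as they close: fully open they stand 13 mm farther back than shut.
Start: joints at [-1.321, 0.264, 1.604, -0, 1.274, -0.037], TCP at [0.191, -0.647, 0.231] pointing down, gripper open.
Joint ranges: [-2.63, 2.63], [-0.94, 2.18], [0.31, 2.57], [-1.31, 4.45], [0, 2.66], [-2.55, 2.55]. Speed limits (rad/s): [2.57, 2.57, 3.14, 3.14, 3.14, 3.14].

## Interface

Orientations are given as a rotation vector (axis times angle).
In Python, from workcell import bot gives the robot as it stands. The module is installed in compiled form; this text tells all that it offers.
- The arm moves only by the tool inch_along, called as name([rows], argument=value, ...), one row to a line, values as JSON. Schema: {"type":"object","properties":{"offsets":{"type":"array","items":{"type":"object","properties":{"tx":{"type":"number"},"ty":{"type":"number"},"tz":{"type":"number"},"spin":{"type":"number"}},"additionalProperties":false},"minItems":1,"maxItems":5},"jaw":{"type":"number"},"clamp_n":{"type":"number"},"only":{"type":"string"},"quiet":{"type":"boolean"},"lines":{"type":"string"}},"required":["offsets"],"additionalProperties":false}. offsets is a list of rows, 1 to 5 of them, each an object with the fields tx, ty, tz (the shift in a scale on which 1.0 is 0.3 m), spin (a turn about the tool's z in shares of 4 rad (1.0 is 4 rad)); a field left out counts as zero; each row shifts and turns the commanded pose from where the row before left it, along the tool's axes as they then stand; what a row does not reach is not made up. A row lasts 1/8 s, in which the tool goes at most 0.0625 m and 0.188 rad, less where a joint would pass 70% of its speed; a pose out of reach is approached as far as the arm can. jaw is the opening from 0.0 (shut) to 1.0 (fully open), set as the call begins (left out keeps the last). The fingers move at their own pace and stop on an object; clamp_n is the grip in N (left out, the last holds). Time passes only in rows, so rows that do not move let the fingers close. The tool returns the time, the measured TCP pose, the force, the opening and the grip force at its end. only (a regular expression) keeps the lines of the reply that match it, lines (a string "A,B") keeps lines A to B, and quiet returns only ok. No shift or turn number may pass 1 either way. Input that does not fit is refused with a message, and nothing moves.
- bot.read_state(): the state, without advancing time (a new reading comes with each control period).
- bot.read_camera(name): name is "scene" or "top" or "wrist"; returns the picture (400x640x3 uint8, red, green, blue); there is no depth.
- bot.camera_info(name): a dict with "intrinsics" (3x3 intrinsics, pixels), "k1" (the pictures are not rectified: a ray, as slopes to the right and down, at radius r is drawn at 1 + k1 r^2 times it, then the intrinsics apply), "extrinsics" (4x4, takes a point from camera to world coordinates). Camera axes: x right, y down, z forward; pixel columns grow to the right and rows downward; lengths in m; the calibration is good to about 2 mm. A picture is of the moment at which its call begins: read the wrist's pose just before it. camera_info takes no time and is no camera call; for the wrist camera it gives the pose at the moment of the call.
- bot.finish_job(): hands the job in; it is judged then, once.
Trained networks look in the newest picture that a camera, given by its name, has taken for a name from the list of things; names that differ only in an ending like _2 or _b are one class to them, and where a whole thing is asked for, a point or a joint stands for the part that bears it (a point fixed in the world has none). Each returns a list of dicts, best first, with "conf" (0 to 1); they miss things now and then, are a little off and sometimes report something else, mostly with a low value. They report only what shows in the picture. A call takes as long as a camera call. They do not tell look-alikes from the thing itself.
- bot.search_frame(camera, thing): "box" ([left, top, right, bottom] in pixels, round what is visible of it).
- bot.regions_of(camera, thing): "pixels" (400x640 bool, what is visible of it) and "box" ([left, top, right, bottom] in pixels, round what is visible of it).
- bot.spot_point(camera, thing): "pixel" ([row, column] in pixels: a listed point, or the origin of a listed thing).
The state is a dict: "time": time; "q": joint angles; "joint_vel": joint speeds; "joint_torque": joint torques, N m; "tool_pos": TCP position; "tcp_rot": TCP orientation; "wrist_force": force on the tool from outside, world axes, zero at the start; "torque": the same for the moment, N m; "width": opening from 0.0 (shut) to 1.0 (fully open); "grip_force": force on a finger pad.
Only numpy, scipy, OpenCV 4.12 (cv2) and the standard library are available. Lean on these libraries where they do the work, as an engineer would, in place of code of your own. Each camera call takes 0.05 s, during which the arm holds its last target. There are 200 camera calls.

## Task

Pick up the square wooden rail and lay it flat on the bed of the screwing jig between the two pencil lines, blue painted end under the steel tongue and against the upright steel plate; then push it gently and squarely against the plate until the black pointer stands in the green field, never as far as the red. Finish like that: keep holding the rail with the pointer steady in the green, because I will then drive the screws down through the steel tongue into the rail. Leave the other things on the table alone.

Things in the scene. Friction and masses are not known exactly. Their poses are not given: they have to be found in the camera images.
- rail: Square pine rail, 150 x 40 x 40 mm, about 0.14 kg, lying loose on the table. Origin at the centre of its underside, z up, x along its length towards the blue painted end. Grasp it across its 40 mm width.
- rail_painted_end (a point): Centre of the rail's blue painted end face: 75 mm along the rail's x from its origin, 20 mm above its underside.
- jig: Jig fixed to the table: plywood bed x -155 to +145 mm, 130 wide, top 15 mm above the table. Origin at table height in mid-width, z up, x the push direction. The rail belongs along y = 0, between pencil lines at y = -20 and +20 mm. At the far end a grey spring housing (x 70 to 135, 100 wide, top 65 mm above the table) with a scale on top: white, green, white, red.
- plate_face (a point): Centre line of the front face of the sprung steel plate, 20 mm above the bed; at rest at x = 20 mm, y = 0 in the jig's frame; it moves with the plate. The plate is 90 mm wide, its top edge 75 mm above the table. A steel tongue 50 mm wide juts 23 mm forward from it towards the rail, its underside 46 mm above the bed (6 mm over a lying rail), so slide the rail in level from the front.
- press_plate (a joint): How far the steel plate has been pushed back along the jig's x, in m: 0 at rest, stop at 0.035. Springs push back with 500 N per m (9 N at 0.018). The black pointer on its top edge is in the green from 0.012 to 0.024 (6 to 12 N) and in the red from 0.029 on.
- tape_measure: Bystander: yellow tape measure, 36 x 78 x 64 mm, origin under its centre.
- glue_bottle: Bystander: white squeeze bottle with orange cap, 62 mm across, 167 mm tall, origin under its centre.
- paint_tin: Bystander: small paint tin, 77 mm across and tall, origin under its centre.
- screwdriver_red: Bystander: red screwdriver lying at the right edge of the table, 195 mm long along its y, origin under its middle.
Mind the look-alikes: they are no part of the job. What is meant by the rail is not purple, and is the larger of those in its own colour.

How it is judged:
On the way, in this order (a step that is already met when the one before it is completed fails the run):
1. the rail is lifted from the table (height (world z) of rail above 0.025 m and contact force between the fingers and rail above 1 N), for 0.1 s.
2. the rail's painted end presses on the plate with the pointer in the green for a second (value of joint press_plate between 0.0115 and 0.0245 m and distance between rail_painted_end and plate_face below 0.012 m and contact force between rail and press_plate above 4.5 N), for 1 s.
At the end, for the whole second after the job is handed in: Fingers still on the rail; painted end against the plate within 6 mm, centred within 8 mm, square within 0.08 rad, flat on the bed within 5 mm and 0.06 rad; all at rest, plate pushed back 12 to 24 mm (0.5 mm grace), 4.5 to 15 N between rail and plate (value of joint press_plate between 0.0115 and 0.0245 m and velocity of joint press_plate between -0.004 and 0.004 m/s and contact force between rail and press_plate between 4.5 and 15 N and contact force between the fingers and rail above 1 N and x of rail_painted_end in the frame of plate_face between -0.006 and 0.006 m and y of rail_painted_end in the frame of plate_face between -0.008 and 0.008 m and z of rail_painted_end in the frame of plate_face between -0.005 and 0.005 m and angle between the x axis of rail and the x axis of jig, either way round below 0.08 rad and angle between rail's own z axis and vertical below 0.06 rad and linear speed of rail below 0.01 m/s); the arm keeps its last pose, push and grip.
It fails at once if the plate is pushed into the red (value of joint press_plate above 0.0295 m).
It fails at once if a bystander is moved by more than 20 mm (distance of any of tape_measure, glue_bottle, paint_tin, screwdriver_red from where it was at the start of the episode above 0.02 m).
It also fails if it takes over 42 s, if anything falls off the work surface, if the arm or the gripper's body presses on something with over 40 N, if the wrist force passes 120 N, or if a joint passes its speed limit or range.

## Working session

There is one attempt and no reset: what is moved stays moved. The work goes in short steps, Python scripts to look and compute and a tool call to move; the robot and the scene stay as the last step left them, time stands still between calls to the robot, and variables do not carry over. Pictures are saved under pics/ and viewed, at most 10 in all, crops included, and the job is handed in when it is done.

```bash
mkdir -p pics
```

Create h.py:
```python
import numpy as np, cv2
from workcell import bot
from scipy.spatial.transform import Rotation as R
def ray(info,px):  # px (col,row)
    K=np.array(info["intrinsics"]);k=info["k1"];T=np.array(info["extrinsics"])
    d=np.array([(px[0]-K[0,2])/K[0,0],(px[1]-K[1,2])/K[1,1]]);u=d.copy()
    for _ in range(30):u=d/(1+k*(u@u))
    return T[:3,3],T[:3,:3]@np.array([u[0],u[1],1.])
def at_z(info,px,z):
    o,d=ray(info,px);return o+d*(z-o[2])/d[2]
def tri(rays):
    A=0;b=0
    for o,d in rays:
        d=d/np.linalg.norm(d);P=np.eye(3)-np.outer(d,d);A=A+P;b=b+P@o
    return np.linalg.solve(A,b)
def proj(info,p):
    K=np.array(info["intrinsics"]);T=np.linalg.inv(np.array(info["extrinsics"]))
    c=T[:3,:3]@np.array(p)+T[:3,3];u=c[:2]/c[2];u=u*(1+info["k1"]*(u@u))
    return K[:2,:2]@u+K[:2,2]
def save(n,im):cv2.imwrite("pics/"+n,cv2.cvtColor(im,cv2.COLOR_RGB2BGR))
```

Run:
```python
from h import *
np.set_printoptions(precision=3,suppress=True)
for c in("scene","top"):
    save(c+"0.png",bot.read_camera(c));i=bot.camera_info(c);print(c,np.array(i["extrinsics"])[:3,3])
    for t in("rail","jig","tape_measure","glue_bottle","paint_tin","screwdriver_red"):
        for r in bot.search_frame(c,t)[:4]:
            b=r["box"];print(t,round(r["conf"],2),np.round(b),at_z(i,((b[0]+b[2])/2,(b[1]+b[3])/2),0.02))
    for t in("rail_painted_end","plate_face","jig","rail"):
        for r in bot.spot_point(c,t)[:4]:print("pt",t,round(r["conf"],2),np.round(r["pixel"],1))
print(bot.read_state())
```

```text
scene [1.287 0.065 0.894]
rail 0.82 [265. 212. 304. 231.] [ 0.616 -0.08   0.02 ]
rail 0.7 [238. 179. 262. 220.] [ 0.534 -0.195  0.02 ]
rail 0.51 [277. 178. 305. 207.] [ 0.498 -0.073  0.02 ]
jig 0.94 [338. 180. 404. 258.] [0.593 0.177 0.02 ]
tape_measure 0.88 [440. 214. 468. 238.] [0.609 0.419 0.02 ]
glue_bottle 0.72 [278. 233. 302. 278.] [ 0.733 -0.051  0.02 ]
paint_tin 0.76 [212. 232. 247. 268.] [ 0.723 -0.22   0.02 ]
screwdriver_red 0.65 [193. 163. 248. 173.] [ 0.401 -0.319  0.02 ]
pt rail_painted_end 0.73 [220.1 300.6]
pt rail_painted_end 0.71 [199.3 294.1]
pt rail_painted_end 0.66 [214.2 245. ]
pt plate_face 0.74 [215.7 366.6]
pt jig 0.7 [221.4 367.2]
pt rail 0.81 [204.3 252.8]
pt rail 0.62 [224.4 284.4]
pt rail 0.53 [193.8 289.4]
pt rail 0.26 [172.  223.7]
top [0.37  0.138 1.195]
rail 0.66 [399. 199. 420. 254.] [ 0.526 -0.2    0.02 ]
rail 0.65 [354. 230. 381. 261.] [ 0.473 -0.083  0.02 ]
rail 0.57 [348. 186. 390. 204.] [ 0.611 -0.089  0.02 ]
jig 0.68 [241. 150. 307. 269.] [0.567 0.17  0.02 ]
tape_measure 0.71 [168. 176. 196. 201.] [0.621 0.414 0.02 ]
glue_bottle 0.57 [346. 123. 
[... 219 characters left out ...]
0.65 [231. 355.]
pt rail_painted_end 0.58 [199.8 347.9]
pt plate_face 0.59 [189.3 183.1]
pt jig 0.86 [208.9 273.7]
pt jig 0.58 [227.6 407.9]
pt jig 0.21 [271.2 450.9]
pt rail 0.92 [194.2 367.8]
pt rail 0.82 [226.5 404.1]
pt rail 0.79 [245.6 366.8]
{'time': 1.1, 'q': array([-1.321,  0.264,  1.604, -0.   ,  1.274, -0.037]), 'joint_vel': array([ 0.   ,  0.   , -0.   , -0.002,  0.001, -0.001]), 'joint_torque': array([ -0.   , -51.509, -36.773,  -0.   ,   0.001,   0.   ]), 'tool_pos': array([ 0.191, -0.647,  0.231]), 'tcp_rot': array([ 3.109,  0.449, -0.   ]), 'wrist_force': array([ 0.573, -0.552, -1.109]), 'torque': array([-0.003,  0.015,  0.035]), 'grip_force': 0.0, 'width': 0.9974214537451475}
```

View pics/top0.png

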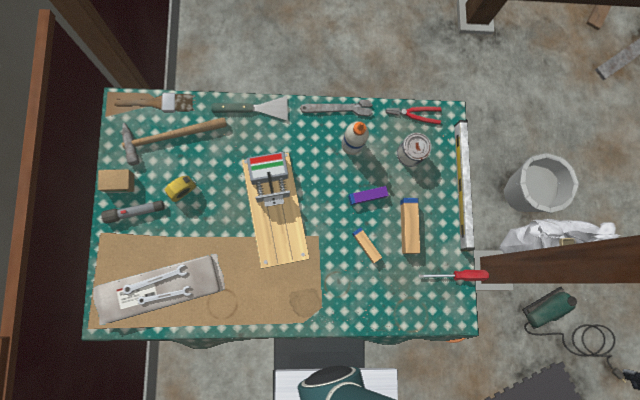

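View pics/scene0.png

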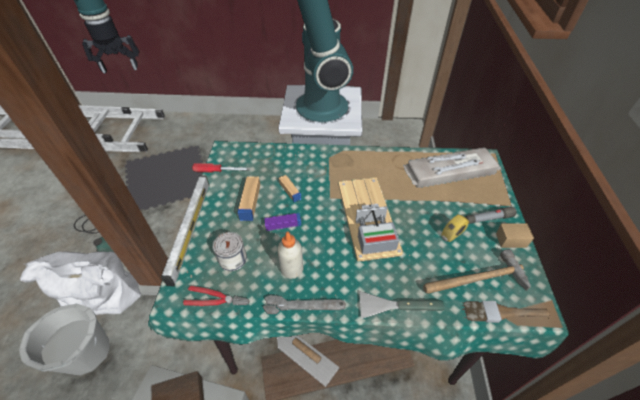

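Top view candidates for the rail are the large pine bar at (410,225), a small pine bar at (367,245) and a purple bar at (369,195). The jig is at (275,210). The description points to the large pine bar at (410,225), with its blue end at the far side. I'll check that in one crop and measure.

Run:
```python
from h import *
np.set_printoptions(precision=4,suppress=True)
I={c:bot.camera_info(c) for c in("scene","top")}
im=bot.read_camera("top")
save("crop1.png",cv2.resize(im[140:280,230:440],None,fx=3.8,fy=3.8,interpolation=cv2.INTER_CUBIC))
P=lambda a,b:tri([ray(I["top"],a),ray(I["scene"],b)])
print("end",P((407.3,199.7),(245,214.2)),"orig",P((404.1,226.5),(252.8,204.3)),"jig",P((273.7,208.9),(367.2,221.4)))
for r in bot.regions_of("top","rail"):
    c=cv2.minAreaRect(np.argwhere(r["pixels"])[:,::-1].astype(np.float32))
    q=np.array([at_z(I["top"],p,.04) for p in cv2.boxPoints(c)]);print(round(r["conf"],2),c[0],"\n",q[:,:2])
for r in bot.regions_of("top","jig")[:1]:
    c=cv2.minAreaRect(np.argwhere(r["pixels"])[:,::-1].astype(np.float32))
    print("jig",np.array([at_z(I["top"],p,.015) for p in cv2.boxPoints(c)])[:,:2])
```

```text
end [ 0.599  -0.1969  0.0263] orig [ 0.529  -0.1929 -0.0093] jig [ 0.5749  0.1707 -0.0169]
0.86 (367.48822021484375, 194.94705200195312) 
 [[ 0.6114 -0.0239]
 [ 0.6377 -0.1322]
 [ 0.6034 -0.1389]
 [ 0.5776 -0.0311]]
0.82 (410.0705261230469, 225.88394165039062) 
 [[ 0.6003 -0.1704]
 [ 0.6023 -0.2238]
 [ 0.4498 -0.2213]
 [ 0.4485 -0.169 ]]
0.59 (366.260009765625, 244.67999267578125) 
 [[ 0.5011 -0.0362]
 [ 0.5186 -0.0597]
 [ 0.4446 -0.1149]
 [ 0.4274 -0.0914]]
jig [[0.7076 0.2663]
 [0.7386 0.1332]
 [0.4354 0.0717]
 [0.4097 0.2006]]
```

View pics/crop1.png

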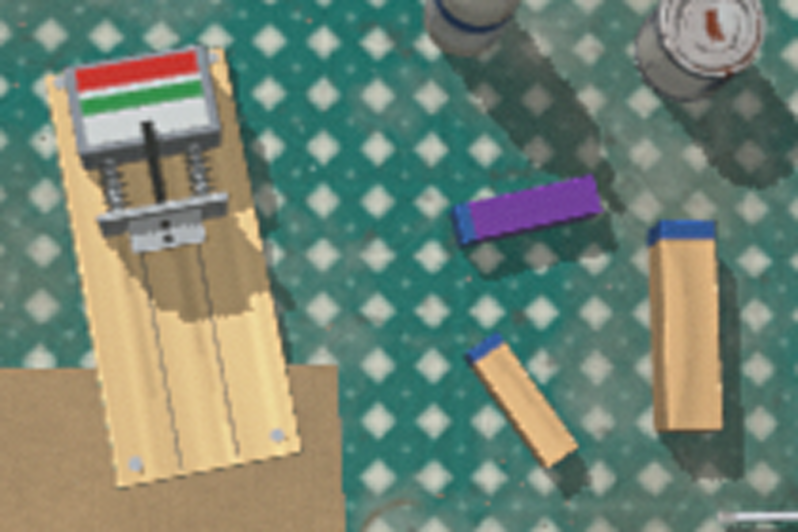

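The crop confirms the choice: the large pine bar, with its blue end at crop (683,230), pointing along +x. The small pine bar and the purple bar are look-alikes. The jig push axis is yawed about +0.21 rad, and its origin is near (0.574, 0.168). Moving over the rail.

The manual's scale: shifts go in shares of 0.3 m and turns go in shares of 4 rad. Converting my numbers, 0.047 m / 0.3 = 0.1567, -0.038 m / 0.3 = -0.1267.

inch_along([
  {"tx": 0.1567, "ty": -0.1267},
  {"tx": 0.1567, "ty": -0.1267},
  {"tx": 0.1567, "ty": -0.1267},
  {"tx": 0.1567, "ty": -0.1267},
  {"tx": 0.1567, "ty": -0.1267},
], jaw=1.0)

```text
time: 1.88
tool_pos: [0.3635, -0.3971, 0.2316]
tcp_rot: [3.109, 0.448, 0.001]
wrist_force: [-0.3, -0.2, 0.3]
width: 1.002
grip_force: 0.0
```

inch_along([
  {"tx": 0.1567, "ty": -0.1267},
  {"tx": 0.1567, "ty": -0.1267},
  {"tx": 0.1567, "ty": -0.1267},
  {"tx": 0.1567, "ty": -0.1267},
  {"spin": 0.035},
])

```text
time: 2.5
tool_pos: [0.502, -0.196, 0.2315]
tcp_rot: [-3.132, -0.234, -0.002]
wrist_force: [-0.2, -1.4, -0.1]
width: 0.999
grip_force: 0.0
```

inch_along([
  {"spin": 0.035},
  {},
  {},
])

```text
time: 2.88
tool_pos: [0.4998, -0.1999, 0.2313]
tcp_rot: [3.142, 0.014, 0.0]
wrist_force: [0.2, -1.1, 0.3]
width: 1.0
grip_force: 0.0
```

Create w.py:
```python
from h import *
np.set_printoptions(precision=4,suppress=True)
import sys
def look(n,things=("rail",),pts=("rail_painted_end","rail")):
    s=bot.read_state();i=bot.camera_info("wrist");im=bot.read_camera("wrist");save(n+".png",im)
    print(s["time"],s["tool_pos"],R.from_rotvec(s["tcp_rot"]).as_matrix()[:2,0],"cam",np.array(i["extrinsics"])[:3,3])
    for t in things:
        for r in bot.search_frame("wrist",t)[:3]:print(t,round(r["conf"],2),np.round(r["box"]))
    for t in pts:
        for r in bot.spot_point("wrist",t)[:3]:
            p=r["pixel"][::-1];print("pt",t,round(r["conf"],2),np.round(p,1),at_z(i,p,.02)[:2])
    np.save(n+".npy",dict(s=s,i=i),allow_pickle=True)
```

```bash
python3 -c "
from w import *
look('pics/w1')"
```

```text
2.875 [ 0.4998 -0.1999  0.2313] [1.     0.0087] cam [ 0.5838 -0.1994  0.3748]
rail 0.88 [301.  82. 344. 215.]
rail 0.79 [170.  46. 269.  93.]
rail 0.73 [185. 152. 259. 232.]
pt rail_painted_end 0.84 [321.1  84.1] [ 0.6009 -0.2009]
pt rail_painted_end 0.84 [177.   87.6] [ 0.5974 -0.0389]
pt rail_painted_end 0.64 [197.9 159.9] [ 0.5151 -0.0538]
pt rail 0.94 [223.8 190.5] [ 0.477  -0.0818]
pt rail 0.64 [224.3  71.8] [ 0.6136 -0.0941]
pt rail 0.61 [320.8 146.2] [ 0.5322 -0.2012]
```

In the tool's units: 0.05 m / 0.3 = 0.1667, -0.04 m / 0.3 = -0.1333.

```bash
sed -i 's#save(n+".png",im)#save(n[5:]+".png",im)#' w.py
```

inch_along([
  {"tz": 0.1667},
  {"ty": -0.1333, "tz": 0.1},
  {},
  {},
])

```text
time: 3.58
tool_pos: [0.5002, -0.1602, 0.1519]
tcp_rot: [3.141, 0.012, 0.001]
wrist_force: [-0.5, -0.4, -0.3]
width: 1.003
grip_force: 0.0
```

Run:
```python
from w import *
look('pics/w2')
a=np.load('pics/w1.npy',allow_pickle=True).item()['i'];i=np.load('pics/w2.npy',allow_pickle=True).item()['i']
for r in bot.spot_point("wrist","rail_painted_end")[:3]:
    print("tri with w1",r["pixel"],tri([ray(a,(321.1,84.1)),ray(i,r["pixel"][::-1])]))
for r in bot.regions_of("wrist","rail"):
    c=cv2.minAreaRect(np.argwhere(r["pixels"])[:,::-1].astype(np.float32));
    print(r["conf"],np.array(cv2.boxPoints(c)),"\n",np.array([at_z(i,p,.04)[:2] for p in cv2.boxPoints(c)]))
```

```text
3.575 [ 0.5002 -0.1602  0.1519] [1.     0.0076] cam [ 0.584  -0.1597  0.2954]
rail 0.89 [335.  76. 394. 245.]
rail 0.76 [189. 166. 279. 266.]
rail 0.63 [170.  32. 298.  98.]
pt rail_painted_end 0.83 [370.3  78.9] [ 0.6022 -0.2031]
pt rail_painted_end 0.66 [180.4  85.6] [ 0.5965 -0.0386]
pt rail_painted_end 0.56 [207.3 177.9] [ 0.5138 -0.0539]
pt rail 0.93 [360.3 159. ] [ 0.5327 -0.1978]
pt rail 0.82 [238.4 210.1] [ 0.4815 -0.0811]
tri with w1 [78.9, 370.3] [ 0.6007 -0.2007  0.0355]
tri with w1 [85.6, 180.4] [ 0.5815 -0.1994  0.3858]
tri with w1 [177.9, 207.3] [ 0.5929 -0.1928  0.3637]
0.94 [[337.0942 245.7969]
 [342.153   73.7986]
 [395.4598  75.3664]
 [390.401  247.3647]] 
 [[ 0.4537 -0.1774]
 [ 0.6044 -0.1775]
 [ 0.6039 -0.2199]
 [ 0.4523 -0.2281]]
0.93 [[166.0285  62.4208]
 [288.8512  29.0833]
 [299.6676  68.9331]
 [176.8449 102.2707]] 
 [[ 0.6133 -0.0378]
 [ 0.6363 -0.136 ]
 [ 0.6077 -0.1439]
 [ 0.5827 -0.0428]]
0.91 [[192.8011 185.6484]
 [221.2159 163.3537]
 [284.6559 244.2085]
 [256.241  266.5032]] 
 [[ 0.5118 -0.0477]
 [ 0.5319 -0.0752]
 [ 0.455  -0.1279]
 [ 0.4306 -0.0994]]
```

View pics/w2.png

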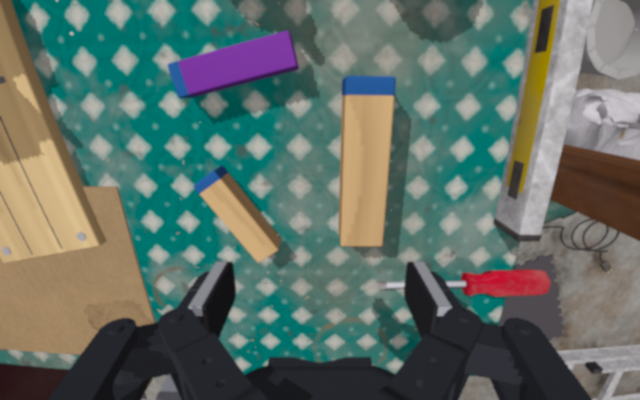

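Wrist view: rail top face has far corners (343,77) and (395,77), and near corners (340,247) and (382,247). The small look-alike is at (237,215), purple at (235,65). The jig bed is at left.

Run:
```python
from h import *
i=np.load('pics/w2.npy',allow_pickle=True).item()['i']
for p in((343,77),(395,77),(382,247),(340,247)):print(p,at_z(i,p,.04)[:2].round(4),at_z(i,p,0)[:2].round(4))
for yaw in(0,-.01,.02):
  for x,y in((75,20),(75,-20),(-75,-20),(-75,20)):
    c,s=np.cos(yaw),np.sin(yaw)
    q=np.array([.5275,-.2])+np.array([c*x-s*y,s*x+c*y])/1e3
    print(yaw,[proj(i,[*q,z]).round(0) for z in(.04,0)])
```

```text
(343, 77) [ 0.602  -0.1782] [ 0.6049 -0.1811]
(395, 77) [ 0.6027 -0.2196] [ 0.6056 -0.229 ]
(382, 247) [ 0.4527 -0.22  ] [ 0.4321 -0.2295]
(340, 247) [ 0.4525 -0.1802] [ 0.4319 -0.1834]
0 [array([345.,  76.]), array([342.,  80.])]
0 [array([395.,  77.]), array([385.,  80.])]
0 [array([382., 247.]), array([375., 230.])]
0 [array([340., 247.]), array([337., 230.])]
-0.01 [array([346.,  76.]), array([343.,  79.])]
-0.01 [array([396.,  78.]), array([386.,  81.])]
-0.01 [array([381., 247.]), array([374., 230.])]
-0.01 [array([339., 247.]), array([337., 230.])]
0.02 [array([343.,  77.]), array([340.,  80.])]
0.02 [array([394.,  77.]), array([383.,  80.])]
0.02 [array([384., 247.]), array([376., 230.])]
0.02 [array([341., 247.]), array([339., 230.])]
```

In the tool's units: 0.05 m / 0.3 = 0.1667, 0.04 m / 0.3 = 0.1333.

inch_along([
  {"tx": 0.05, "ty": 0.1333},
  {"tz": 0.1667},
  {"tz": 0.1667},
  {"tz": 0.1533},
  {},
])

```text
time: 4.5
tool_pos: [0.5111, -0.1983, 0.0016]
tcp_rot: [-3.138, -0.01, 0.013]
wrist_force: [0.3, 0.8, -0.2]
width: 1.003
grip_force: 0.0
```

inch_along([
  {},
  {},
  {},
  {},
  {},
], jaw=0.0, clamp_n=60)

```text
time: 5.12
tool_pos: [0.5172, -0.2006, 0.008]
tcp_rot: [3.139, 0.011, 0.007]
wrist_force: [-0.4, -0.2, 6.8]
width: 0.458
grip_force: 62.3
```

inch_along([
  {"tz": -0.0667},
  {"tz": -0.1333},
  {"tz": -0.1333},
  {},
])

```text
time: 5.62
tool_pos: [0.5182, -0.201, 0.1102]
tcp_rot: [3.138, 0.011, 0.013]
wrist_force: [0.4, -0.3, -1.4]
width: 0.464
grip_force: 61.4
```

In the tool's units: -0.057 m / 0.3 = -0.19, -0.01 m / 0.3 = -0.0333.

inch_along([
  {"tx": -0.0333, "ty": -0.19, "tz": -0.0333},
  {"tx": -0.0333, "ty": -0.19, "tz": -0.0333},
  {"tx": -0.0333, "ty": -0.19, "tz": -0.0333},
  {"tx": -0.0333, "ty": -0.19, "tz": -0.0333},
  {"tx": -0.0333, "ty": -0.19, "tz": -0.0333},
])

```text
time: 6.25
tool_pos: [0.4615, 0.0866, 0.1546]
tcp_rot: [3.142, 0.01, -0.002]
wrist_force: [1.0, -0.2, -2.1]
width: 0.459
grip_force: 61.3
```

inch_along([
  {"tx": -0.0333, "ty": -0.19},
  {"spin": -0.025},
  {"spin": -0.025},
  {},
  {},
])

```text
time: 6.88
tool_pos: [0.4521, 0.1417, 0.1546]
tcp_rot: [3.125, 0.321, -0.002]
wrist_force: [-0.2, -0.2, -2.0]
width: 0.462
grip_force: 61.6
```

```bash
python3 -c "
from w import *
look('pics/w3',('jig','rail','press_plate'),('jig','plate_face','rail_painted_end','rail'))"
```

```text
6.875 [0.4521 0.1417 0.1546] [0.9791 0.2034] cam [0.5344 0.1585 0.298 ]
jig 0.83 [241.   0. 392. 218.]
rail 0.9 [502. 160. 560. 263.]
rail 0.62 [250.   0. 380.  42.]
rail 0.58 [532.  56. 640.  91.]
press_plate 0.58 [250.   0. 383.  42.]
pt plate_face 0.78 [314.1  13.5] [0.6004 0.1768]
pt rail_painted_end 0.7 [319.5  94.3] [0.539  0.1595]
pt rail_painted_end 0.57 [521.9 169.6] [ 0.5138 -0.0457]
pt rail_painted_end 0.56 [545.3  75.6] [ 0.5986 -0.0331]
pt rail 0.83 [585.6  74.3] [ 0.6093 -0.0706]
pt rail 0.81 [318.9 236.9] [0.4046 0.1322]
pt rail 0.72 [522.7 207.8] [ 0.4772 -0.063 ]
```

View pics/w3.png

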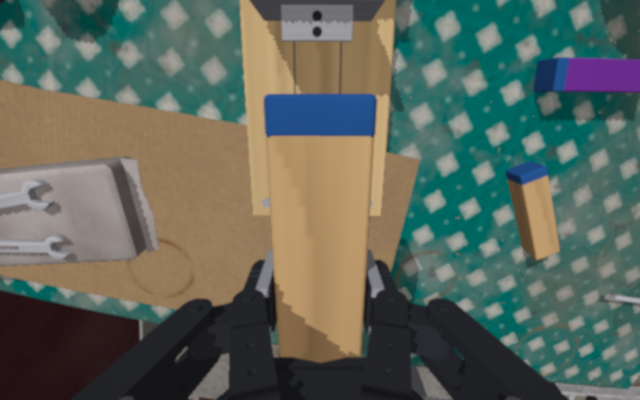

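The held rail is in view: blue end top edge (265,95)–(376,95). Pencil lines run from (294,40) to (297,93) and from (341,40) to (339,93). The tongue's front edge is (282,39)–(352,40), the bed's near edge is at row 214.

Run:
```python
from h import *
np.set_printoptions(precision=4,suppress=True)
d=np.load('pics/w3.npy',allow_pickle=True).item();i=d['i'];s=d['s']
A=lambda p,z:at_z(i,p,z)[:2]
g=lambda p,z:print(p,z,A(p,z))
for p in((294,42),(297,92),(341,42),(339,92),(245,50),(254,214),(391,50),(382,214)):g(p,.015)
for p in((282,39),(352,40)):g(p,.063)
for p in((265,95),(376,95),(272,300),(365,300)):g(p,.1866)
for z in(.17,.18,.187,.195):print("width at z",z,np.linalg.norm(A((265,95),z)-A((376,95),z)))
m=lambda a,b,z:(A(a,z)+A(b,z))/2
def yaw(a,b):v=b-a;return np.arctan2(v[1],v[0])
n=m((297,92),(339,92),.015);f=m((294,42),(341,42),.015)
n2=m((254,214),(382,214),.015);f2=m((245,50),(391,50),.015);t=m((282,39),(352,40),.063)
r1=m((265,95),(376,95),.1866);r0=m((272,300),(365,300),.1866)
print("pencil mids",n,f,yaw(n,f),"bed mids",n2,f2,yaw(n2,f2),"tongue",t,"bedtotongue",yaw(n2,t),np.linalg.norm(t-n2))
print("rail",r1,r0,yaw(r0,r1),"tip-TCP",r1-s['tool_pos'][:2])
I=bot.camera_info("top")
# top view jig corners from crop1 (x/3.8+230, y/3.8+140)
c=lambda x,y,z:at_z(I,(x/3.8+230,y/3.8+140),z)[:2]
print("top bed near",c(118,487,.015),c(300,450,.015),"far",c(48,76,.015),c(222,46,.015),"tongue front",c(134,251,.063),c(203,241,.063),"plate top",c(100,220,.075),c(227,203,.075))
```

```text
(294, 42) 0.015 [0.5765 0.1895]
(297, 92) 0.015 [0.5369 0.1795]
(341, 42) 0.015 [0.5847 0.1503]
(339, 92) 0.015 [0.5446 0.1429]
(245, 50) 0.015 [0.5621 0.2298]
(254, 214) 0.015 [0.4138 0.201 ]
(391, 50) 0.015 [0.5877 0.1068]
(382, 214) 0.015 [0.4401 0.0744]
(282, 39) 0.063 [0.5697 0.1929]
(352, 40) 0.063 [0.5791 0.1443]
(265, 95) 0.1866 [0.5322 0.1776]
(376, 95) 0.1866 [0.5402 0.1394]
(272, 300) 0.1866 [0.4478 0.162 ]
(365, 300) 0.1866 [0.4563 0.1216]
width at z 0.17 0.04485768436610085
width at z 0.18 0.04135431613951544
width at z 0.187 0.0389019583809057
width at z 0.195 0.03609926379963739
pencil mids [0.5408 0.1612] [0.5806 0.1699] 0.2142246583969299 bed mids [0.4269 0.1377] [0.5749 0.1683] 0.20362213289637532 tongue [0.5744 0.1686] bedtotongue 0.20660066978185437 0.1506378880758809
rail [0.5362 0.1585] [0.4521 0.1418] 0.19579465541532376 tip-TCP [0.0841 0.0168]
top bed near [0.4112 0.2008] [0.4372 0.075 ] far [0.7037 0.2578] [0.7295 0.1335] tongue front [0.5686 0.1913] [0.5763 0.1447] plate top [0.5874 0.2139] [0.6006 0.1288]
```

In the tool's units: 0.05 m / 0.3 = 0.1667, 0.02 m / 0.3 = 0.0667.

inch_along([
  {"ty": -0.0067, "tz": 0.1667},
  {"tz": 0.1667},
  {"tz": 0.0667},
  {},
  {},
])

```text
time: 7.9
tool_pos: [0.4533, 0.1442, 0.0364]
tcp_rot: [-3.125, -0.324, -0.003]
wrist_force: [0.9, 0.6, -1.2]
width: 0.452
grip_force: 61.6
```

inch_along([
  {"tz": 0.0133},
  {},
])

```text
time: 8.15
tool_pos: [0.4528, 0.144, 0.032]
tcp_rot: [-3.125, -0.324, -0.002]
wrist_force: [0.8, -0.1, -1.1]
width: 0.457
grip_force: 61.6
```

inch_along([
  {"tz": 0.01},
  {},
])

```text
time: 8.4
tool_pos: [0.452, 0.1439, 0.0282]
tcp_rot: [3.125, 0.324, -0.0]
wrist_force: [0.5, 0.5, -1.8]
width: 0.458
grip_force: 61.6
```

inch_along([
  {"tz": 0.0067},
  {},
])

```text
time: 8.65
tool_pos: [0.452, 0.1439, 0.026]
tcp_rot: [3.125, 0.324, -0.001]
wrist_force: [-0.0, 1.0, -0.6]
width: 0.459
grip_force: 61.6
```

In the tool's units: 0.001 m / 0.3 = 0.0033.

inch_along([
  {"tz": 0.0033},
  {},
])

```text
time: 8.9
tool_pos: [0.4521, 0.1439, 0.0252]
tcp_rot: [3.125, 0.324, -0.0]
wrist_force: [0.5, -0.3, -1.0]
width: 0.462
grip_force: 61.6
```

inch_along([
  {"tz": 0.0033},
  {},
])

```text
time: 9.15
tool_pos: [0.4521, 0.1439, 0.0242]
tcp_rot: [3.125, 0.324, -0.0]
wrist_force: [0.2, 0.3, -1.6]
width: 0.464
grip_force: 61.6
```

inch_along([
  {"tz": 0.0033},
  {},
])

```text
time: 9.4
tool_pos: [0.4523, 0.1439, 0.0233]
tcp_rot: [-3.125, -0.324, -0.0]
wrist_force: [-0.2, 0.8, -1.3]
width: 0.459
grip_force: 61.7
```

```bash
python3 -c "
from w import *
look('pics/w4',(),('plate_face','rail_painted_end'))"
```

```text
9.4 [0.4523 0.1439 0.0233] [0.9787 0.2053] cam [0.5344 0.1608 0.1668]
pt rail_painted_end 0.83 [318.1  94.3] [0.5369 0.1621]
```

View pics/w4.png

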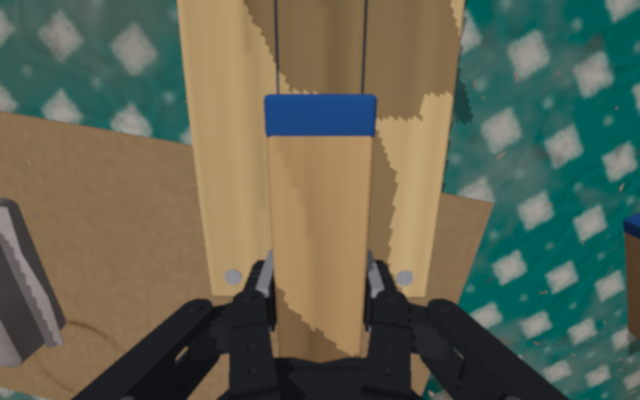

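The rail tip (265–376, row 95) is centred on the pencil lines (277 and 364) and square. I'll lower to contact.

In the tool's units: 0.001 m / 0.3 = 0.0033.

inch_along([
  {"tz": 0.0033},
  {},
])

```text
time: 9.8
tool_pos: [0.4522, 0.144, 0.023]
tcp_rot: [3.125, 0.324, -0.0]
wrist_force: [-3.2, -0.0, 6.4]
width: 0.455
grip_force: 62.6
```

inch_along([
  {"tz": 0.0033},
  {},
])

```text
time: 10.05
tool_pos: [0.4523, 0.144, 0.023]
tcp_rot: [3.125, 0.324, -0.001]
wrist_force: [-7.3, -2.7, 14.5]
width: 0.462
grip_force: 63.7
```

In the tool's units: 0.015 m / 0.3 = 0.05, -0.002 m / 0.3 = -0.0067.

inch_along([
  {"tz": -0.0067},
  {"tx": 0.05},
  {"tx": 0.05},
  {"tx": 0.05},
  {},
])

```text
time: 10.68
tool_pos: [0.4983, 0.1535, 0.0233]
tcp_rot: [-3.125, -0.324, -0.002]
wrist_force: [-0.1, -0.3, -1.2]
width: 0.458
grip_force: 61.7
```

inch_along([
  {"tx": 0.03},
  {},
])

```text
time: 10.92
tool_pos: [0.5054, 0.1551, 0.0233]
tcp_rot: [-3.125, -0.324, -0.0]
wrist_force: [0.5, 0.7, -0.4]
width: 0.457
grip_force: 61.7
```

inch_along([
  {"tx": 0.0133},
  {},
])

```text
time: 11.18
tool_pos: [0.5088, 0.1558, 0.0232]
tcp_rot: [3.125, 0.324, -0.0]
wrist_force: [-1.0, -0.0, 1.8]
width: 0.46
grip_force: 61.9
```

inch_along([
  {"tx": 0.0133},
  {},
])

```text
time: 11.42
tool_pos: [0.5127, 0.1566, 0.0232]
tcp_rot: [3.125, 0.324, -0.001]
wrist_force: [-2.5, 0.1, 1.9]
width: 0.457
grip_force: 62.0
```

In the tool's units: 0.004 m / 0.3 = 0.0133.

inch_along([
  {"tx": 0.0133},
  {},
])

```text
time: 11.68
tool_pos: [0.516, 0.1573, 0.0231]
tcp_rot: [3.125, 0.324, -0.003]
wrist_force: [-4.2, -0.4, 4.3]
width: 0.458
grip_force: 62.3
```

inch_along([
  {"tx": 0.0133},
  {},
])

```text
time: 11.92
tool_pos: [0.5191, 0.158, 0.0231]
tcp_rot: [3.124, 0.324, -0.005]
wrist_force: [-7.9, -2.2, 7.3]
width: 0.461
grip_force: 62.6
```

inch_along([
  {"tx": 0.0133},
  {},
])

```text
time: 12.18
tool_pos: [0.521, 0.1584, 0.023]
tcp_rot: [3.124, 0.324, -0.012]
wrist_force: [-12.2, -1.8, 12.5]
width: 0.458
grip_force: 63.6
```

In the tool's units: -0.001 m / 0.3 = -0.0033.

inch_along([
  {"tz": -0.0033},
  {},
  {},
])

```text
time: 12.55
tool_pos: [0.5212, 0.1584, 0.023]
tcp_rot: [3.124, 0.324, -0.011]
wrist_force: [-8.8, -1.0, 4.2]
width: 0.455
grip_force: 62.3
```

Run:
```python
from h import *
a=bot.read_camera("top")[145:220,235:310];s=bot.read_camera("scene")[165:265,320:420]
save("c5.png",np.hstack([cv2.resize(a,(400,400),interpolation=cv2.INTER_CUBIC),cv2.resize(s,(400,400),interpolation=cv2.INTER_CUBIC)]))
```

```text
(no output)
```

View pics/c5.png

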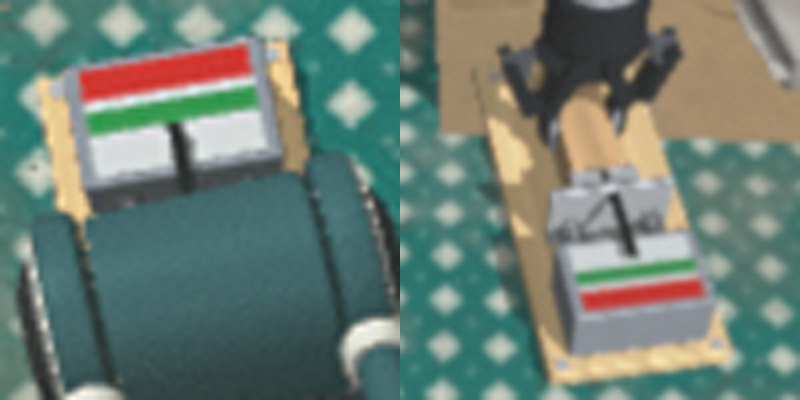

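The pointer tip (177,123 in the top view) is just short of green once parallax is allowed for. That agrees with the kinematics at about 8–9 mm. I need about 8 mm more.

In the tool's units: 0.003 m / 0.3 = 0.01, -0.0003 m / 0.3 = -0.001.

inch_along([
  {"tx": 0.01, "tz": -0.001},
  {},
])

```text
time: 12.9
tool_pos: [0.5239, 0.159, 0.0231]
tcp_rot: [3.124, 0.324, -0.012]
wrist_force: [-8.7, -1.2, 3.8]
width: 0.462
grip_force: 62.3
```

inch_along([
  {"tx": 0.01, "tz": -0.001},
  {},
])

```text
time: 13.15
tool_pos: [0.5262, 0.1595, 0.0232]
tcp_rot: [3.124, 0.324, -0.014]
wrist_force: [-10.3, -1.9, 3.4]
width: 0.455
grip_force: 62.4
```

inch_along([
  {"tx": 0.0067, "tz": -0.001},
  {},
  {},
])

```text
time: 13.52
tool_pos: [0.5276, 0.1598, 0.0232]
tcp_rot: [3.124, 0.324, -0.015]
wrist_force: [-10.5, -2.3, 3.5]
width: 0.461
grip_force: 62.5
```

Run:
```python
from h import *
s=bot.read_state();d=s['tool_pos'][:2]-[.578,.1693];print(d@[.9789,.2045]+.0858-.02,d@[-.2045,.9789],s['wrist_force'],s['torque'])
a=bot.read_camera("top")[145:220,235:310];s=bot.read_camera("scene")[165:265,320:420]
save("c6.png",np.hstack([cv2.resize(a,(400,400),interpolation=cv2.INTER_CUBIC),cv2.resize(s,(400,400),interpolation=cv2.INTER_CUBIC)]))
```

```text
0.014560428220805898 0.000960730998684995 [-10.46300314  -2.3462534    3.49066546] [-0.24305307  1.32163561 -0.12792848]
```

View pics/c6.png

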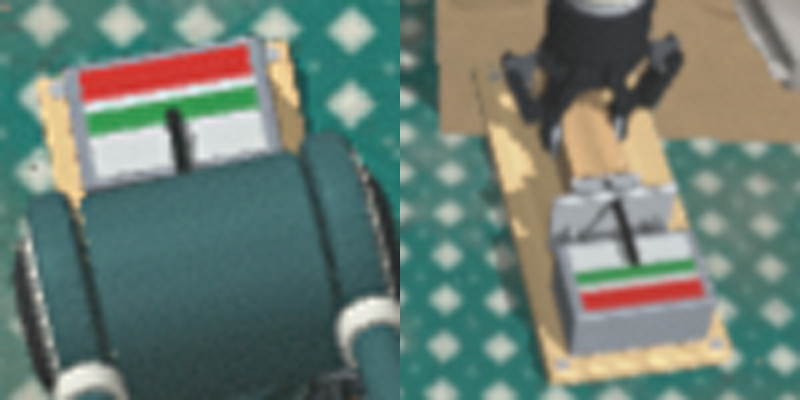

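The pointer tip (175,110) now sits in the green. Estimates are 15–17 mm, so I'll add a little and hold.

In the tool's units: 0.002 m / 0.3 = 0.0067, -0.0002 m / 0.3 = -0.0007.

inch_along([
  {"tx": 0.0067, "tz": -0.0007},
  {},
  {},
  {},
  {},
])

```text
time: 14.25
tool_pos: [0.5291, 0.16, 0.0232]
tcp_rot: [3.124, 0.324, -0.017]
wrist_force: [-11.6, -1.7, 3.4]
width: 0.464
grip_force: 62.5
```

inch_along([
  {},
  {},
  {},
  {},
  {},
])

```text
time: 14.88
tool_pos: [0.5292, 0.16, 0.0232]
tcp_rot: [3.124, 0.324, -0.017]
wrist_force: [-11.3, -2.1, 4.7]
width: 0.456
grip_force: 62.5
```

inch_along([
  {},
  {},
  {},
  {},
  {},
])

```text
time: 15.5
tool_pos: [0.5291, 0.16, 0.0232]
tcp_rot: [3.124, 0.324, -0.017]
wrist_force: [-10.9, -2.1, 3.8]
width: 0.459
grip_force: 62.5
```

Run:
```python
from w import *
look('pics/w7',(),('plate_face','rail_painted_end'))
s=bot.read_state();d=s['tool_pos'][:2]-[.578,.1693];print(d@[.9789,.2045]+.0858-.02,d@[-.2045,.9789],s['wrist_force'])
a=bot.read_camera("top")[145:220,235:310];b=cv2.imread("pics/w7.png")[:,:,::-1]
save("c7.png",np.hstack([cv2.resize(a,(300,300),interpolation=cv2.INTER_CUBIC),cv2.resize(b[0:300,120:520],(400,300))]))
```

```text
15.5 [0.5291 0.16   0.0232] [0.9787 0.205 ] cam [0.6128 0.1773 0.1658]
pt plate_face 0.79 [318.8  97.3] [0.6125 0.1776]
pt rail_painted_end 0.87 [618.5 327.9] [ 0.5167 -0.0451]
0.016105481456226426 0.0009474169423861088 [-11.6514  -1.5657   4.4921]
```

View pics/c7.png

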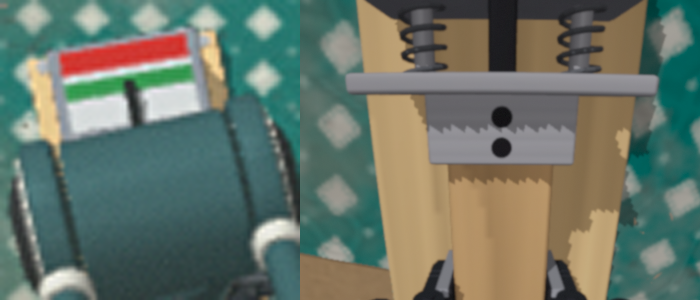

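The rail is centred under the tongue (crop columns 450–552, tongue 430–575) and square. The pointer tip is inside the green and the force is steady, so I'm handing it in.

```bash
python3 -c "
from workcell import bot
print(bot.finish_job())"
```

```text
the job is handed in; nothing more can be done
None
```

The job is handed in with the rail still gripped, flat, centred and square under the tongue, pushed about 16 mm with the pointer in the green and the force steady; the hand-in call returned no verdict.

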